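# Close up a row of stock cartons with the tray's clamped divider

## Robot

A 6-joint arm with a two-finger parallel gripper is mounted at the origin on the work surface. World frame = base frame: x ahead of the robot, y to its left, z up, the work surface at z = 0. Lengths are in mm, angles in degrees, forces in N, time in s.
With the tool pointing down it reaches from about 300 to 850 mm from the base axis. Payload 4.2 kg.
Tool frame: the origin (TCP) lies between the finger pads; the fingertips stand 14 mm ahead of it and the grasp point (between the pads) lies 5 mm behind it (env.finger_overhang is the distance from the TCP to the fingertips, in mm); z points along the fingers, y is the line along which they close (so a half turn about z gives the same grasp; the last joint's range is limited). The gripper opens to 91 mm and grips with 3 to 60 N. Pads are 32 mm wide; open, the fingers measure 118 mm over their backs; the gripper's body (76 mm by 178 mm) begins 60 mm behind the grasp point.
Start: joints at [-67.208, 18.312, 89.639, -0, 72.044, -1.146], TCP at [233.311, -525.555, 227.976] pointing down, gripper open.
Joint ranges: [-177.97, 177.97], [-48.28, 115.42], [12.27, 149.76], [-77.06, 257.06], [2.81, 150.46], [-146.56, 146.56]. Speed limits (degrees/s): [147.25, 147.25, 180, 180, 180, 180].

## Interface

Orientations are given as [roll, pitch, yaw] about the fixed x, y, z axes, in that order (R = Rz(yaw) Ry(pitch) Rx(roll)).
In Python, from workcell import status, cams, env, finder gives the robot as it stands.
- The arm moves only by the tool apply_moves, never from a script. Its argument "increments" is a list of rows, each a list of 7 numbers: the opening, from -1 (shut) to 1 (fully open), then the shift along the world's x, y, z in m, then the turn, a rotation vector about the world's x, y, z in degrees. In form: [[gripper, x, y, z, ax, ay, az], ...]. A call has 1 to 5 rows; each row shifts and turns the commanded pose from where the row before left it; what a row does not reach is not made up. A row lasts 1/12 s, in which the tool goes at most 41.7 mm and 7.16 degrees, less where a joint would pass 70% of its speed; a pose out of reach is approached as far as the arm can. A call with a gripper value outside its range is refused whole. The fingers move at their own pace and stop on an object; "newtons" is the grip in N (left out, the last holds). Time passes only in rows, so rows that do not move let the fingers close. It gives the time, the measured TCP pose, the force, the opening and the grip force at its end, in the units of the state.
- status.state(): the state, without advancing time (a new reading comes with each control period).
- cams.grab_frame(name): name is "scene" or "top" or "wrist"; returns a dict with "color" (480x640x3 uint8, red, green, blue), "intrinsics" (3x3 intrinsics, pixels), "R" (3x3) and "t" (3): a world point X has camera coordinates R X + t. Camera axes: x right, y down, z forward; pixel columns grow to the right and rows downward; lengths in mm; the calibration is good to about 2 mm. The wrist camera is an equidistant fisheye: a pixel r from the principal point sees the ray r / f radians off the axis. A picture is of the moment at which its call begins. There is no depth.
- env.job_done(): hands the job in; it is judged then, once.
Trained networks look in the newest picture that a camera, given by its name, has taken for a name from the list of things; names that differ only in an ending like _2 or _b are one class to them, and where a whole thing is asked for, a point or a joint stands for the part that bears it (a point fixed in the world has none). Each returns a list of dicts, best first, with "score" (0 to 1); they miss things now and then, are a little off and sometimes report something else, mostly with a low value. They report only what shows in the picture. A call takes as long as a camera call. They do not tell look-alikes from the thing itself.
- finder.boxes_of(query, camera): "rect" ([left, top, width, height] in pixels, round what is visible of it).
- finder.trace(query, camera): "pixels" (480x640 bool, what is visible of it) and "rect" ([left, top, width, height] in pixels, round what is visible of it).
The state is a dict: "time_s": time; "qpos": joint angles; "qvel": joint speeds; "effort": joint torques, N m; "ee_pos": TCP position; "ee_rot": TCP orientation; "force": force on the tool from outside, world axes, zero at the start; "torque": the same for the moment, N m; "gripper_width": finger opening in mm; "gripper_force": force on a finger pad.
Only numpy, scipy, OpenCV 4.12 (cv2) and the standard library are available. Lean on these libraries where they do the work, as an engineer would, in place of code of your own. Each camera call takes 0.05 s, during which the arm holds its last target. There are 200 camera calls.

## Task

Pack the stock tray for the drive home: turn the black T-shaped clamp knob anticlockwise to free the orange divider, push the divider along until the three cartons stand upright in one snug row against the dark steel stop, with no gaps left, and turn the knob clockwise until it is fully tight again. Push gently so that the cartons are not crushed, and leave everything else in the tray and on the table where it is.

Things in the scene. Friction and masses are not known exactly. Their poses are not given: they have to be found in the camera images.
- tray: Grey tray, blue rims, 142 mm wide (its x), 530 mm long (its y), fixed; origin on the table surface. Inner floor 8 mm above it; inside x -65 to +65, y -239 to +279 mm; rims 37 mm high. An aluminium rail, 36 wide and 40 mm high, runs along y at x = +100 mm. Order from the -y end: steel stop, three cartons, orange divider, empty bay with a spare box.
- stop_face (a point): Centre of the flat face of the dark steel stop, which the first carton is to touch; 50 mm above the table; the face looks along the tray's +y. The stop is an 8 mm plate, 122 mm wide and 95 mm high, bolted to the rail: it does not move in use.
- divider_face (a point): Middle (tray x = 0) of the orange divider's face towards the cartons (tray's -y), 50 mm above the table; axes as the tray's. Upright plate 8 mm thick (back at y = +8 mm), 124 mm wide, from 12 to 96 mm above the table, carried by a grey saddle on the rail (x 72 to 128, y 0 to 70 mm from the face, top 82 mm above the table).
- divider_back (a point): Point on the back of the divider plate (the face looking to the tray's +y), at its middle, 60 mm above the table: a good place to push along the tray's -y.
- divider (a joint): Slide of the divider along the rail in m; grows as it moves along the tray's -y towards the cartons and the stop. Slides with 2 N when free; the tight clamp holds it against more than 30 N.
- knob_grip (a point): On the clamp knob's vertical axis, 125 mm above the table, in its bar. The knob is a black T bar on top of the saddle, 72 mm long (this point's x), 16 mm thick (its y), from 105 to 133 mm above the table; it rides with the divider, its axis at tray x = +100 mm, 40 mm in y behind the divider's face. A white mark shows one end.
- knob (a joint): Clamp knob angle in rad: 0 = fully tight against its stop (bar across the rail), grows anticlockwise seen from above, 1.45 = fully free against its stop (bar nearly along the rail). The clamp grips below about 0.7 and is fully free above 0.9. It turns stiffly, about 0.15 to 0.25 N m.
- carton_red: Red carton nearest the stop, 120 (x) x 50 (y) x 82 mm high, about 0.3 kg, standing loose on the tray's floor; origin at the centre of its underside.
- carton_yellow: Yellow carton in the middle, 120 (x) x 60 (y) x 82 mm high, about 0.35 kg; origin at the centre of its underside.
- carton_green: Green carton nearest the divider, 120 (x) x 45 (y) x 82 mm high, about 0.3 kg; origin at the centre of its underside. The three cartons together are 155 mm deep.
- spare_box: Bystander: small cardboard box, 105 x 38 x 38 mm, lying in the tray's empty +y end; origin under its centre.
- transformer: Bystander: transformer with copper winding, 94 x 58 x 62 mm, on the table beyond the rail; origin under its centre.
- mug: Bystander: blue mug, 80 mm across, 92 mm high, past the tray's +y end; origin under its centre.
- tape_roll: Bystander: amber roll of tape, 96 mm across, 48 mm high, on the table beyond the rail; origin under its centre.
- multimeter: Bystander: yellow hand meter, 165 x 82 x 36 mm, lying near the far edge; origin under its centre.
- jar: Bystander: glass jar with black cap, 68 mm across, 85 mm high, near the far edge; origin under its centre.
Things that resemble listed ones, but are neither listed nor needed, are in the scene too. Several things have the shape of the carton_red; the one meant has the colours described above.

How it is judged (in metres and radians):
On the way, in this order (a step that is already met when the one before it is completed fails the run):
1. The clamp knob is turned anticlockwise until the divider is free (knob beyond 0.9 rad) (value of joint knob above 0.9 rad), for 0.1 s.
2. With the clamp still free (knob beyond 0.7 rad), the divider has closed the row: divider face within 161 mm of the stop face (y of divider_face in the frame of stop_face below 0.161 m and value of joint knob above 0.7 rad), for 0.1 s.
At the end, for the whole second after the job is handed in: The knob is tight (under 0.3 rad); the divider's face is within 161 mm of the stop's face, so at most 6 mm of gaps remain in the 155 mm row; the three cartons stand upright (within 0.06 rad) on the tray floor in their order red, yellow, green from the stop; all is at rest (value of joint knob below 0.3 rad and y of divider_face in the frame of stop_face below 0.161 m and velocity of joint divider between -0.005 and 0.005 m/s and angle between each of carton_red, carton_yellow, carton_green's own z axis and vertical below 0.06 rad and y of carton_red in the frame of stop_face between 0.019 and 0.034 m and z of each of carton_red, carton_yellow, carton_green in the frame of tray below 0.013 m and linear speed of each of carton_red, carton_yellow, carton_green below 0.01 m/s and y of carton_yellow in the frame of stop_face between 0.074 and 0.089 m and y of carton_green in the frame of stop_face between 0.1265 and 0.1415 m); the robot touches nothing.
It fails at once if The divider presses on a carton with more than 45 N (crushed) (contact force between divider and carton_red above 45 N or contact force between divider and carton_yellow above 45 N or contact force between divider and carton_green above 45 N).
It fails at once if A bystander is moved more than 30 mm (distance of any of spare_box, transformer, mug, tape_roll, multimeter, jar from where it was at the start of the episode above 0.03 m).
It also fails if it takes over 69 s, if anything falls off the work surface, if the arm or the gripper's body presses on something with over 40 N, if the wrist force passes 120 N, or if a joint passes its speed limit or range.

## Working session

There is one attempt and no reset: what is moved stays moved. The work goes in short steps, Python scripts to look and compute and a tool call to move; the robot and the scene stay as the last step left them, time stands still between calls to the robot, and variables do not carry over. Pictures are saved under pics/ and viewed, at most 10 in all, crops included, and the job is handed in when it is done.

Besides the shell and the picture viewer there is one more tool, called after "Call:" as a command line: name --pt "numbers of a row" for each row, then --argument value for the rest. apply_moves: Moves the arm, as the interface text tells. Its arguments: {"type":"object","properties":{"increments":{"type":"array","items":{"type":"array","items":{"type":"number"}}},"newtons":{"type":"number"}},"required":["increments"]}

```bash
mkdir -p pics; ls; python3 - <<'E'
from workcell import status,cams,env,finder
import cv2,numpy as np
print(status.state())
a=[]
for n in("scene","top"):
    f=cams.grab_frame(n); cv2.imwrite(f"pics/{n}0.png",f["color"][:,:,::-1]); print(n,f["intrinsics"].tolist(),f["R"].tolist(),f["t"].tolist())
    for q in("divider","knob","carton_red","carton_green","stop_face","tray"):
        try: print(q,[(r["score"],r["rect"]) for r in finder.boxes_of(q,n)[:3]])
        except Exception as e: print(q,e)
E
```

```text
pics
{'time_s': 0.0, 'qpos': array([-6.72089984e+01,  1.83530036e+01,  8.97056024e+01, -1.40527256e-03,
        7.20443879e+01, -1.14307165e+00]), 'qvel': array([-0.0558803 , -0.045998  ,  0.04524104, -0.07714631,  0.10900679,
        0.00992293]), 'effort': array([-3.13318553e-03, -4.12461233e+01, -2.31974369e+01,  7.25578750e-02,
        4.59216011e-02, -1.37248207e-04]), 'ee_pos': array([ 233.10449518, -525.10961863,  227.11205193]), 'ee_rot': array([-1.79897000e+02, -7.18844772e-04,  2.39345070e+01]), 'force': array([0.26859048, 0.66006676, 0.07093459]), 'torque': array([ 0.01278492, -0.03423928,  0.00483925]), 'gripper_force': 0.0, 'gripper_width': 91.07552119780887}
scene [[546.4066510532934, 0.0, 323.9860033418534], [0.0, 546.4066510532934, 244.29789425884107], [0.0, 0.0, 1.0]] [[0.37814853059386533, 0.9257354298712424, -0.004195556078333355], [0.7451236027094106, -0.30705459944492663, -0.5920374056130775], [-0.5493582669761589, 0.22075186712873246, -0.805899564253592]] [-184.01915744008448, -298.1272494299879, 1601.397410416551]
divider []
knob [(0.67, [385.9, 240.8, 22.1, 31
[... 509 characters left out ...]
 0.010719355426089561, -0.1576736010149335], [0.15783369899603616, 0.016230188969163364, -0.9873323171188384]] [-1.031405395106171, 498.9002933093242, 1041.6005498191682]
divider [(0.72, [237.3, 174.9, 36.5, 93.3])]
knob [(0.85, [242.7, 170.5, 15.3, 39.2]), (0.53, [289.3, 210.2, 25.4, 62.1]), (0.28, [191.2, 177.8, 243.9, 108.5])]
carton_red [(0.92, [438.1, 337.6, 62.7, 62.1]), (0.85, [447.1, 260.4, 66.9, 48.8]), (0.76, [355.3, 210.0, 29.2, 58.8])]
carton_green [(0.65, [288.4, 210.2, 25.2, 60.9]), (0.17, [348.5, 123.5, 26.6, 50.4])]
stop_face [(0.9, [379.8, 176.1, 17.0, 88.8]), (0.65, [235.7, 173.1, 35.4, 101.1]), (0.21, [240.0, 177.1, 15.8, 30.5])]
tray [(0.91, [192.1, 175.1, 241.1, 106.5])]
```

View pics/top0.png

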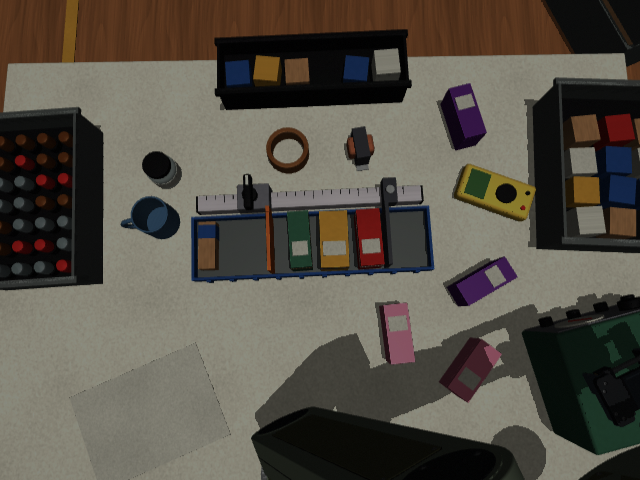

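View pics/scene0.png

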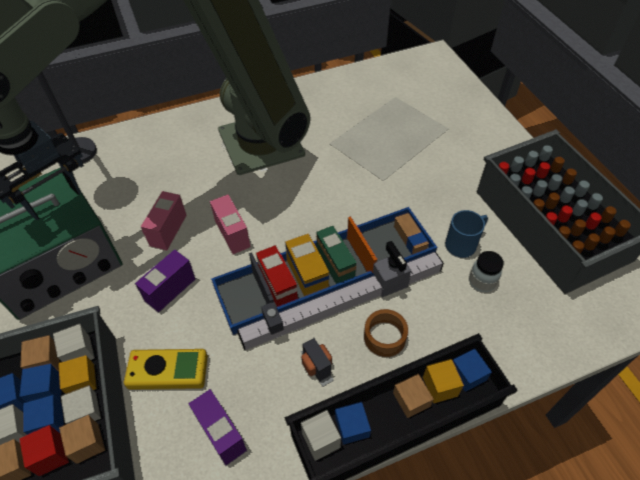

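The top view shows the tray running along world y. The knob is near (248,190), the divider at (268,238), and the cartons, stop and spare box lie in the tray as listed. Next I compute the tray yaw and knob position.

```bash
cat > h.py <<'E'
import numpy as np,cv2
from workcell import status,cams,env,finder
def back(f,px,z):
    px=np.atleast_2d(np.asarray(px,float));K=f["intrinsics"];R=np.asarray(f["R"]);t=np.asarray(f["t"])
    d=np.c_[(px-[K[0][2],K[1][2]])/K[0][0],np.ones(len(px))]@R
    c=-R.T@t
    return c+d*((z-c[2])/d[:,2])[:,None]
def backfish(f,px,z):
    px=np.atleast_2d(np.asarray(px,float));K=np.asarray(f["intrinsics"]);R=np.asarray(f["R"]);t=np.asarray(f["t"])
    v=(px-[K[0][2],K[1][2]]);r=np.hypot(*v.T);th=r/K[0][0]
    d=np.c_[v/r[:,None]*np.sin(th)[:,None],np.cos(th)]@R
    c=-R.T@t
    return c+d*((z-c[2])/d[:,2])[:,None]
E
python3 - <<'E'
from h import *
f=cams.grab_frame("top");im=f["color"];hsv=cv2.cvtColor(im,cv2.COLOR_RGB2HSV)
m=cv2.inRange(hsv,(105,100,40),(125,255,255));m[:,:190]=0;m[:,440:]=0;m[:200]=0;m[285:]=0
p=np.argwhere(m)[:,::-1]
w=back(f,p,37)[:,:2].astype(np.float32);r=cv2.minAreaRect(w);print(r)
p=np.argwhere(cv2.inRange(hsv,(5,150,90),(16,255,255)))[:,::-1];p=p[(p[:,0]>255)&(p[:,0]<280)&(p[:,1]>195)&(p[:,1]<280)]
print("div",p.min(0),p.max(0));
w=back(f,p,96)[:,:2];print(w.min(0),w.max(0),cv2.fitLine(w.astype(np.float32),2,0,.01,.01).ravel())
for q in("knob","divider"):
  for d in finder.trace(q,"top")[:2]:
    w=back(f,np.argwhere(d["pixels"])[:,::-1],133)[:,:2].astype(np.float32);print(q,d["score"],d["rect"],w.mean(0),cv2.minAreaRect(w))
print("rail ends z40",back(f,[[197,213],[197,196],[422,201],[421,186]],40).round(1).tolist())
s=im[165:290,185:440];cv2.imwrite("pics/c1.png",cv2.resize(s[:,:,::-1],None,fx=3.1,fy=3.1,interpolation=cv2.INTER_CUBIC))
E
```

```text
((484.3284606933594, 4.70147705078125), (147.44830322265625, 528.3973999023438), 2.213120222091675)
div [265 206] [270 269]
[423.49201045  87.75566841] [556.55943893  99.17807451] [9.9928999e-01 3.7676156e-02 4.8817419e+02 9.3184555e+01]
knob 0.94 [242.1, 173.7, 18.1, 37.0] [577.8818  129.40944] ((579.1415405273438, 127.65093994140625), (73.73702239990234, 28.626277923583984), 0.6352025866508484)
divider 0.93 [238.7, 170.5, 35.8, 102.1] [539.2165  108.37214] ((513.5858154296875, 114.15672302246094), (207.09400939941406, 71.12537384033203), 3.3405253887176514)
rail ends z40 [[555.1, 257.3, 40.0], [593.9, 258.4, 40.0], [576.3, -242.1, 40.0], [610.5, -241.3, 40.0]]
```

View pics/c1.png

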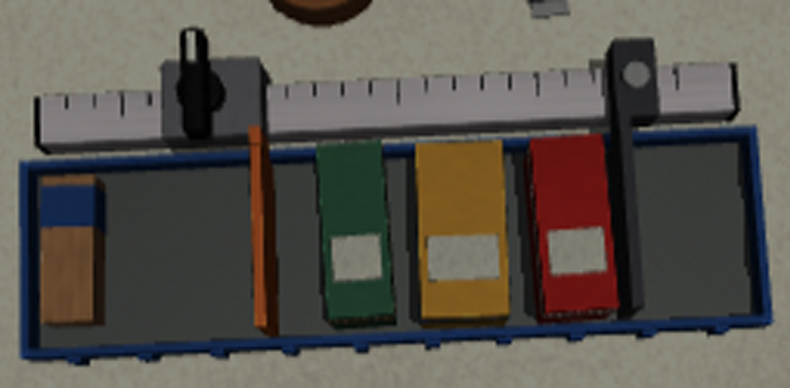

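The crop confirms the tray is yawed about +2.2°. The knob is tight, with its bar across the rail, at about (579,129). I'll move above it now.

Call:
apply_moves --pt "1 0.017 0.033 0 0 0 -1" --pt "1 0.017 0.033 0 0 0 -1" --pt "1 0.017 0.033 0 0 0 -1" --pt "1 0.017 0.033 0 0 0 -1" --pt "1 0.017 0.033 0 0 0 -1"

```text
time_s: 1.27
ee_pos: [318.7, -359.0, 228.1]
ee_rot: [180.0, -0.0, 18.8]
force: [1.0, -0.7, -0.6]
gripper_width: 91.5
gripper_force: 0.0
```

Call:
apply_moves --pt "1 0.017 0.033 0 0 0 -1" --pt "1 0.017 0.033 0 0 0 -1" --pt "1 0.017 0.033 0 0 0 -1" --pt "1 0.017 0.033 0 0 0 -1" --pt "1 0.017 0.033 0 0 0 -1"

```text
time_s: 1.68
ee_pos: [403.8, -193.9, 228.3]
ee_rot: [180.0, -0.0, 13.9]
force: [-0.6, -0.2, -0.4]
gripper_width: 91.4
gripper_force: 0.0
```

Call:
apply_moves --pt "1 0.017 0.033 0 0 0 -1" --pt "1 0.017 0.033 0 0 0 -1" --pt "1 0.017 0.033 0 0 0 -1" --pt "1 0.017 0.033 0 0 0 -1" --pt "1 0.017 0.033 0 0 0 -1"

```text
time_s: 2.1
ee_pos: [488.9, -28.7, 228.3]
ee_rot: [180.0, -0.0, 8.9]
force: [0.1, -0.8, 0.6]
gripper_width: 91.3
gripper_force: 0.0
```

Call:
apply_moves --pt "1 0.017 0.033 0 0 0 -1" --pt "1 0.017 0.033 0 0 0 -1" --pt "1 0.017 0.032 0 0 0 -2" --pt "1 0.019 0.029 0 0 0 -2" --pt "1 0 0 0 0 0 0"

```text
time_s: 2.52
ee_pos: [561.3, 101.4, 227.6]
ee_rot: [-179.9, -0.2, 3.1]
force: [0.9, -0.8, -0.5]
gripper_width: 90.8
gripper_force: 0.0
```

```bash
python3 - <<'E'
from h import *
f=cams.grab_frame("wrist");cv2.imwrite("pics/w1.png",f["color"][:,:,::-1])
print(status.state()["ee_pos"],status.state()["ee_rot"],f["intrinsics"].tolist(),f["R"].tolist(),f["t"].tolist())
for q in("knob","divider","stop_face"):
  for d in finder.trace(q,"wrist")[:2]:
    z=133 if q=="knob" else 90
    w=backfish(f,np.argwhere(d["pixels"])[:,::-1],z)[:,:2].astype(np.float32);print(q,d["score"],d["rect"],w.mean(0),cv2.minAreaRect(w))
E
```

```text
[559.44123143  98.86421294 227.43795019] [-1.79988304e+02 -5.01016834e-03  3.16182436e+00] [[371.64829954431775, 0.0, 319.31244341437366], [0.0, 371.64829954431775, 240.07821945279892], [0.0, 0.0, 1.0]] [[0.05395041135025012, -0.9985404929400674, -0.0024974134916918075], [-0.9635915008575411, -0.052717747347576, 0.26213023211699815], [-0.2618793092060786, -0.011735547435327422, -0.9650292764140075]] [71.33733472079483, 516.1130470080606, 539.2254133775936]
knob 0.27 [34.8, 180.9, 108.5, 92.2] [567.29565 290.94394] ((562.8477172851562, 295.73468017578125), (68.6369857788086, 119.54347229003906), 10.702970504760742)
divider 0.92 [242.2, 156.9, 90.2, 218.9] [573.77576 123.28824] ((519.785888671875, 123.98330688476562), (201.9828643798828, 68.98995208740234), 3.45884108543396)
divider 0.26 [261.6, 159.5, 40.5, 102.6] [579.6445  136.24794] ((577.7301635742188, 135.2283935546875), (83.19994354248047, 31.042020797729492), 2.423746109008789)
stop_face 0.84 [534.4, 179.1, 65.9, 99.5] [ 585.42755 -142.88971] ((579.6216430664062, -136.99957275390625), (70.9088134765625, 96.81522369384766), 82.56458282470703)
stop_face 0.75 [48.3, 87.7, 91.2, 64.0] [656.12177 311.83432] ((656.0886840820312, 314.287353515625), (103.98121643066406, 57.90398406982422), 84.1334457397461)
```

View pics/w1.png

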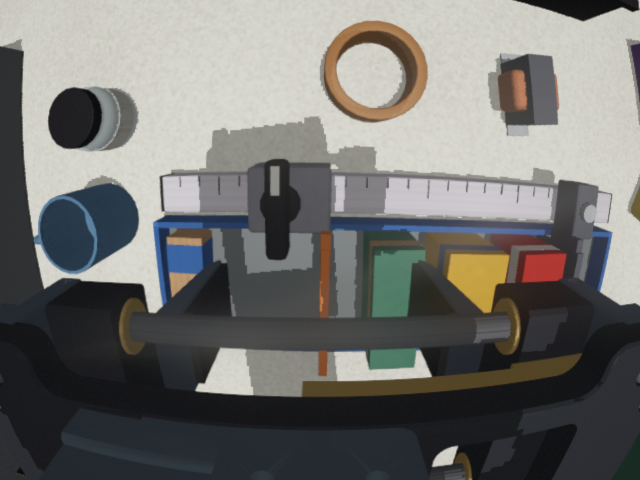

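The wrist view shows the bar's top face from about (276,161) to (276,258), with its left edge near column 265 and right edge near 289.

```bash
python3 - <<'E'
from h import *
f=cams.grab_frame("wrist");g=cv2.cvtColor(f["color"],cv2.COLOR_RGB2GRAY)
for v in(185,235,245,252):print(v,g[v,255:300].tolist())
print(g[155:172,276].tolist(),g[245:265,274].tolist())
P=[[265,250],[287,250],[266,165],[287,165],[276,161],[276,258]]
print(backfish(f,P,133).round(1).tolist());print(backfish(f,P,105).round(1).tolist())
E
```

```text
185 [77, 41, 35, 34, 35, 39, 71, 131, 141, 142, 142, 142, 142, 142, 140, 115, 53, 36, 34, 34, 34, 31, 32, 32, 32, 31, 34, 36, 36, 35, 34, 35, 42, 62, 80, 87, 87, 87, 87, 88, 87, 87, 87, 87, 87]
235 [128, 114, 79, 36, 26, 26, 28, 27, 28, 28, 28, 29, 29, 28, 29, 29, 28, 28, 29, 27, 28, 27, 26, 24, 25, 26, 49, 104, 127, 130, 130, 130, 130, 131, 131, 130, 131, 131, 131, 131, 131, 131, 131, 131, 131]
245 [129, 126, 97, 40, 24, 27, 26, 27, 29, 26, 29, 27, 27, 29, 28, 29, 29, 28, 28, 29, 28, 27, 28, 26, 29, 60, 109, 128, 130, 130, 129, 130, 130, 130, 130, 130, 129, 130, 130, 129, 130, 130, 129, 130, 130]
252 [128, 128, 127, 119, 92, 49, 33, 30, 26, 26, 27, 28, 26, 27, 26, 28, 26, 27, 26, 30, 32, 39, 65, 101, 126, 129, 129, 129, 129, 130, 129, 129, 129, 129, 129, 130, 129, 130, 130, 129, 131, 130, 130, 130, 130]
[43, 42, 41, 42, 41, 41, 41, 41, 39, 40, 40, 40, 39, 39, 39, 38, 37] [29, 28, 28, 28, 28, 28, 28, 30, 53, 98, 126, 129, 129, 128, 128, 128, 128, 129, 128, 128]
[[552.9, 134.0, 133.0], [553.8, 118.2, 133.0], [613.3, 134.5, 133.0], [613.8, 120.1, 133.0], [616.3, 127.7, 133.0], [547.3, 126.0, 133.0]]
[[544.2, 137.9, 105.0], [545.1, 120.3, 105.0], [611.2, 138.4, 105.0], [611.8, 122.5, 105.0], [614.5, 130.9, 105.0], [538.0, 128.9, 105.0]]
```

```bash
python3 - <<'E'
from h import *
f=cams.grab_frame("wrist");g=cv2.cvtColor(f["color"],cv2.COLOR_RGB2GRAY)
m=(g<48).astype(np.uint8);m[:160]=0;m[262:]=0;m[:,:245]=0;m[:,300:]=0
for v in(225,230,235,240,245):
  e=np.where(g[v,245:300]<65)[0]+245;print(v,e[0]-.5,e[-1]+.5)
  print(backfish(f,[[e[0]-.5,v],[e[-1]+.5,v]],133)[:,:2].round(1).tolist(),backfish(f,[[e[-1]+.5,v]],105)[:,:2].round(1).tolist())
print(np.where(g[240:265,268]<65)[0][-1]+240.5,backfish(f,[[268,np.where(g[240:265,268]<65)[0][-1]+240.5]],133))
s=g[170:200,255:275];print("mark",[ (r,s[r-170].max()) for r in range(158+12,200,3)])
print(status.state()["ee_pos"])
cv2.imwrite("pics/w2.png",cv2.resize(f["color"][140:280,200:340,::-1],None,fx=4,fy=4,interpolation=cv2.INTER_CUBIC))
E
```

```text
225 255.5 281.5
[[570.9, 140.7], [571.8, 122.3]] [[565.2, 124.9]]
230 256.5 280.5
[[567.4, 140.0], [568.2, 122.9]] [[561.1, 125.6]]
235 256.5 280.5
[[563.7, 140.0], [564.5, 122.8]] [[557.1, 125.5]]
240 256.5 281.5
[[560.0, 139.9], [560.9, 122.0]] [[553.1, 124.6]]
245 257.5 279.5
[[556.4, 139.2], [557.2, 123.4]] [[548.9, 126.1]]
253.5 [[550.3981258 131.5521936 133.       ]]
mark [(170, np.uint8(143)), (173, np.uint8(143)), (176, np.uint8(143)), (179, np.uint8(143)), (182, np.uint8(142)), (185, np.uint8(143)), (188, np.uint8(138)), (191, np.uint8(36)), (194, np.uint8(34)), (197, np.uint8(34))]
[557.6816456   95.26913862 228.14041693]
```

View pics/w2.png

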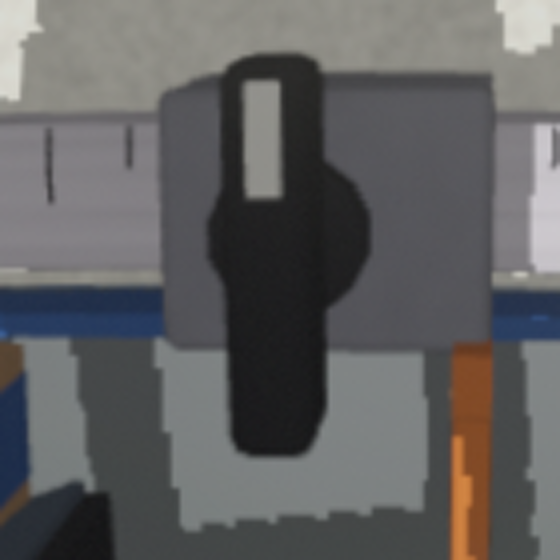

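```bash
python3 - <<'E'
from h import *
f=cams.grab_frame("wrist")
P=[[267.5,154],[267.5,253.5],[261.5,177],[261,160],[270.5,160],[257,240]]
print(backfish(f,P,133).round(1).tolist());print((-f["R"].T@f["t"]).round(1),status.state()["ee_pos"])
f=cams.grab_frame("top");print(back(f,[[248,174],[246,211]],133).round(1).tolist())
E
```

```text
[[621.0, 133.3, 133.0], [550.4, 131.8, 133.0], [605.0, 137.0, 133.0], [616.7, 137.6, 133.0], [616.9, 131.1, 133.0], [560.1, 139.5, 133.0]]
[631.6  98.8 385.6] [557.79024654  95.27020247 228.2280068 ]
[[615.8, 130.2, 133.0], [538.3, 133.2, 133.0]]
```

The crop shows the bar clearly. Combining the views puts the knob axis at about (584.5,132.5), so I'll move over it and descend.

Call:
apply_moves --pt "1 0.013 0.018 -0.01 0 0 -0.5" --pt "1 0.013 0.019 -0.01 0 0 -0.5" --pt "1 0 0 -0.02 0 0 0" --pt "1 0 0 -0.02 0 0 0" --pt "1 0 0 0 0 0 0"

```text
time_s: 3.33
ee_pos: [581.7, 132.4, 164.2]
ee_rot: [179.9, 0.5, 1.9]
force: [-0.7, 0.5, -0.2]
gripper_width: 91.3
gripper_force: 0.0
```

Call:
apply_moves --pt "1 0 0 -0.015 0 0 0" --pt "1 0 0 -0.015 0 0 0" --pt "1 0 0 -0.01 0 0 0" --pt "1 0 0 -0.007 0 0 0" --pt "1 0 0 0 0 0 0"

```text
time_s: 3.75
ee_pos: [583.6, 132.9, 120.2]
ee_rot: [180.0, 0.1, 1.9]
force: [-0.6, -0.6, 0.8]
gripper_width: 91.2
gripper_force: 0.0
```

Call:
apply_moves --pt "1 0 0 0 0 0 0" --pt "1 0 0 0 0 0 0" --pt "0.2 0 0 0 0 0 0" --pt "-0.2 0 0 0 0 0 0" --pt "-0.4 0 0 0 0 0 0" --newtons 30

```text
time_s: 4.17
ee_pos: [584.6, 133.5, 121.5]
ee_rot: [-180.0, -0.1, 1.9]
force: [-0.3, 0.6, -0.4]
gripper_width: 74.2
gripper_force: 0.0
```

Now close on the bar.

Call:
apply_moves --pt "-0.6 0 0 0 0 0 0" --pt "-0.7 0 0 0 0 0 0" --pt "-1 0 0 0 0 0 0" --pt "-1 0 0 0 0 0 0" --pt "-1 0 0 0 0 0 0" --newtons 30

```text
time_s: 4.58
ee_pos: [584.3, 133.5, 121.0]
ee_rot: [180.0, 0.0, 1.9]
force: [0.1, -1.0, 0.1]
gripper_width: 41.0
gripper_force: 0.0
```

Call:
apply_moves --pt "-1 0 0 0 0 0 0" --pt "-1 0 0 0 0 0 0" --pt "-1 0 0 0 0 0 0"

```text
time_s: 4.83
ee_pos: [584.3, 133.5, 121.0]
ee_rot: [180.0, 0.0, 1.9]
force: [0.1, -0.2, -0.4]
gripper_width: 20.7
gripper_force: 0.0
```

Call:
apply_moves --pt "-1 0 0 0 0 0 0" --pt "-1 0 0 0 0 0 0" --pt "-1 0 0 0 0 0 0" --pt "-1 0 0 0 0 0 0"

```text
time_s: 5.17
ee_pos: [584.3, 133.7, 120.9]
ee_rot: [-180.0, 0.0, 2.0]
force: [0.1, 1.8, 0.5]
gripper_width: 15.8
gripper_force: 30.0
```

Call:
apply_moves --pt "-1 0 0 0 0 0 4" --pt "-1 0 0 0 0 0 4" --pt "-1 0 0 0 0 0 4" --pt "-1 0 0 0 0 0 4" --pt "-1 0 0 0 0 0 4"

```text
time_s: 5.58
ee_pos: [584.4, 133.3, 120.8]
ee_rot: [180.0, -0.0, 22.1]
force: [1.7, -0.2, -1.2]
gripper_width: 15.6
gripper_force: 30.0
```

Call:
apply_moves --pt "-1 0 0 0 0 0 5" --pt "-1 0 0 0 0 0 5" --pt "-1 0 0 0 0 0 5" --pt "-1 0 0 0 0 0 5" --pt "-1 0 0 0 0 0 5"

```text
time_s: 6.0
ee_pos: [584.8, 132.9, 120.7]
ee_rot: [179.9, 0.0, 47.1]
force: [1.3, -0.6, -1.7]
gripper_width: 15.9
gripper_force: 30.0
```

Call:
apply_moves --pt "-1 0 0 0 0 0 5" --pt "-1 0 0 0 0 0 5" --pt "-1 0 0 0 0 0 5" --pt "-1 0 0 0 0 0 5" --pt "-1 0 0 0 0 0 5"

```text
time_s: 6.42
ee_pos: [585.2, 132.7, 120.7]
ee_rot: [179.9, 0.0, 72.1]
force: [3.0, -1.3, -2.3]
gripper_width: 15.8
gripper_force: 30.0
```

```bash
python3 - <<'E'
from h import *
s=status.state();print(s["time_s"],s["force"],s["torque"],s["ee_pos"],s["ee_rot"],s["qpos"])
f=cams.grab_frame("top");im=f["color"];cv2.imwrite("pics/t2.png",im[:,:,::-1])
g=cv2.resize(im[150:300,185:440,::-1],None,fx=3,fy=3,interpolation=cv2.INTER_CUBIC);cv2.imwrite("pics/c2.png",g)
for q in("divider","stop_face","carton_red","carton_yellow","carton_green"):
  for d in finder.boxes_of(q,"top")[:2]:
    l,t,w,h=d["rect"];print(q,d["score"],d["rect"],back(f,[[l,t+h/2],[l+w,t+h/2]],90)[:,:2].round(1).tolist())
E
```

```text
6.4167 [ 2.97152184 -1.29811875 -2.28622375] [-0.2999591  -0.44354408 -0.16000703] [585.15427637 132.74567695 120.66578989] [1.79891389e+02 3.19306089e-02 7.21377390e+01] [ 1.17270000e+01  2.52858146e+01  9.51670631e+01 -9.44983681e-02
  5.94684764e+01  2.96371811e+01]
divider 0.55 [264.3, 180.0, 9.6, 91.6] [[515.3, 101.0], [515.1, 80.8]]
stop_face 0.65 [379.4, 176.1, 15.5, 89.5] [[523.1, -141.0], [522.8, -173.4]]
stop_face 0.57 [266.1, 181.8, 8.6, 91.8] [[511.2, 97.2], [511.0, 79.1]]
carton_red 0.9 [437.5, 336.6, 62.4, 65.4] [[219.9, -248.2], [219.2, -372.1]]
carton_red 0.78 [438.8, 85.5, 49.5, 63.4] [[750.3, -275.9], [748.7, -382.5]]
carton_yellow 0.68 [319.6, 211.4, 30.5, 60.5] [[480.3, -15.0], [479.7, -78.7]]
carton_yellow 0.15 [258.8, 178.5, 174.9, 102.1] [[507.4, 112.6], [503.3, -253.6]]
carton_green 0.88 [289.3, 212.1, 25.0, 60.3] [[479.7, 48.3], [479.2, -3.9]]
```

View pics/c2.png

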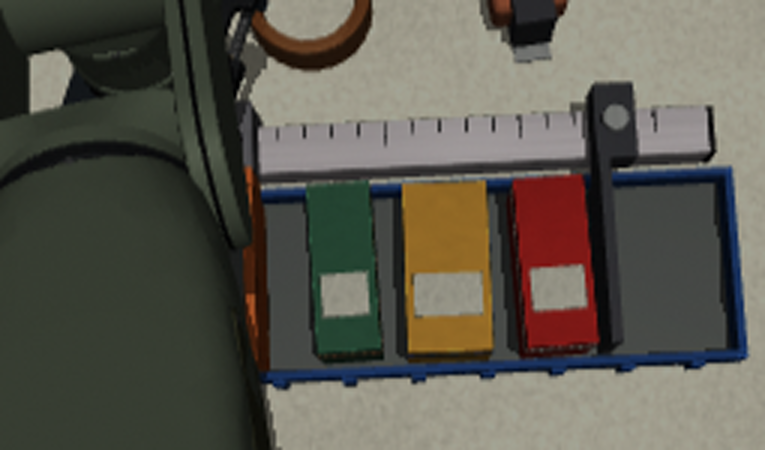

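The knob has turned 70°, so the clamp is free. The row is open by roughly 80 mm. I'll drag the divider by the gripped knob along tray -y.

Call:
apply_moves --pt "-1 0.0001 -0.003 0 0 0 0" --pt "-1 0.0002 -0.005 0 0 0 0" --pt "-1 0.0002 -0.005 0 0 0 0" --pt "-1 0.0002 -0.005 0 0 0 0" --pt "-1 0.0002 -0.005 0 0 0 0"

```text
time_s: 7.13
ee_pos: [586.0, 111.1, 120.7]
ee_rot: [179.9, -0.1, 71.9]
force: [5.1, 0.6, -6.4]
gripper_width: 15.9
gripper_force: 30.0
```

Call:
apply_moves --pt "-1 0.0002 -0.005 0 0 0 0" --pt "-1 0.0002 -0.005 0 0 0 0" --pt "-1 0.0002 -0.005 0 0 0 0" --pt "-1 0.0002 -0.005 0 0 0 0" --pt "-1 0.0002 -0.003 0 0 0 0"

```text
time_s: 7.55
ee_pos: [586.9, 88.2, 120.7]
ee_rot: [180.0, -0.1, 71.8]
force: [4.5, 3.8, -5.8]
gripper_width: 15.6
gripper_force: 30.0
```

Call:
apply_moves --pt "-1 0.0001 -0.003 0 0 0 0" --pt "-1 0.0001 -0.003 0 0 0 0" --pt "-1 0.0001 -0.003 0 0 0 0" --pt "-1 0.0001 -0.002 0 0 0 0" --pt "-1 0.0001 -0.002 0 0 0 0"

```text
time_s: 7.97
ee_pos: [587.3, 75.6, 120.7]
ee_rot: [180.0, -0.2, 71.8]
force: [5.6, 2.7, -4.8]
gripper_width: 15.5
gripper_force: 30.0
```

```bash
python3 - <<'E'
from h import *
s=status.state();print(s["time_s"],s["force"],s["torque"],s["ee_pos"],s["ee_rot"])
f=cams.grab_frame("top");im=f["color"]
g=cv2.resize(im[150:300,185:440,::-1],None,fx=3,fy=3,interpolation=cv2.INTER_CUBIC);cv2.imwrite("pics/c3.png",g)
E
```

```text
7.9667 [ 5.59731579  2.69364878 -4.80035499] [ 0.26927809 -0.82710926  0.01123896] [587.30879325  75.64716345 120.72776398] [ 1.79965656e+02 -1.52581533e-01  7.18496407e+01]
```

View pics/c3.png

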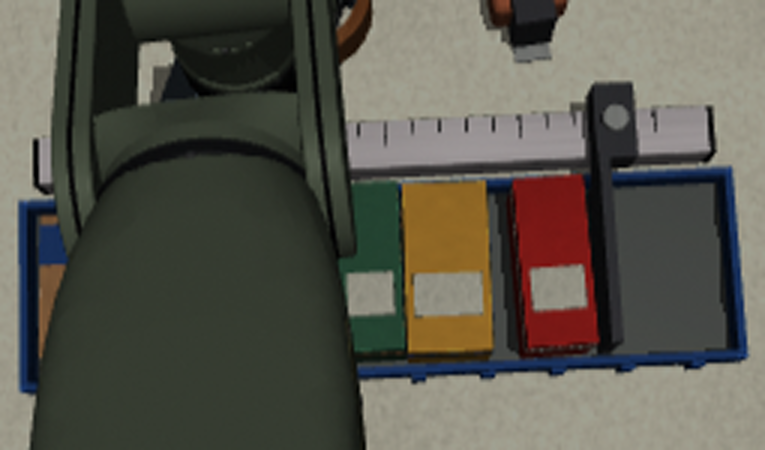

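The green carton has reached the yellow one. About 16 mm remains between yellow and red, plus any gap between red and the stop. I'll go slower and watch force y.

Call:
apply_moves --pt "-1 0.0001 -0.002 0 0 0 0" --pt "-1 0.0001 -0.002 0 0 0 0" --pt "-1 0 -0.002 0 0 0 0" --pt "-1 0.0001 -0.002 0 0 0 0" --pt "-1 0.0001 -0.002 0 0 0 0"

```text
time_s: 8.43
ee_pos: [587.7, 66.2, 120.7]
ee_rot: [180.0, -0.2, 71.8]
force: [5.1, 4.4, -6.0]
gripper_width: 16.0
gripper_force: 30.0
```

Call:
apply_moves --pt "-1 0.0001 -0.001 0 0 0 0" --pt "-1 0 -0.001 0 0 0 0" --pt "-1 0 -0.001 0 0 0 0" --pt "-1 0.0001 -0.001 0 0 0 0" --pt "-1 0 -0.001 0 0 0 0"

```text
time_s: 8.85
ee_pos: [587.9, 61.2, 120.7]
ee_rot: [180.0, -0.2, 71.8]
force: [5.4, 4.6, -6.5]
gripper_width: 16.1
gripper_force: 30.0
```

```bash
python3 - <<'E'
from h import *
s=status.state();print(s["time_s"],s["force"],s["torque"],s["ee_pos"],s["ee_rot"])
f=cams.grab_frame("top");im=f["color"]
g=cv2.resize(im[190:290,290:420,::-1],None,fx=6,fy=6,interpolation=cv2.INTER_CUBIC);cv2.imwrite("pics/c4.png",g)
E
```

```text
8.85 [ 5.42040165  4.6110237  -6.49913525] [ 0.47085436 -0.84618862  0.10446577] [587.86993738  61.24380844 120.72973755] [179.98223951  -0.19410966  71.84868054]
```

View pics/c4.png

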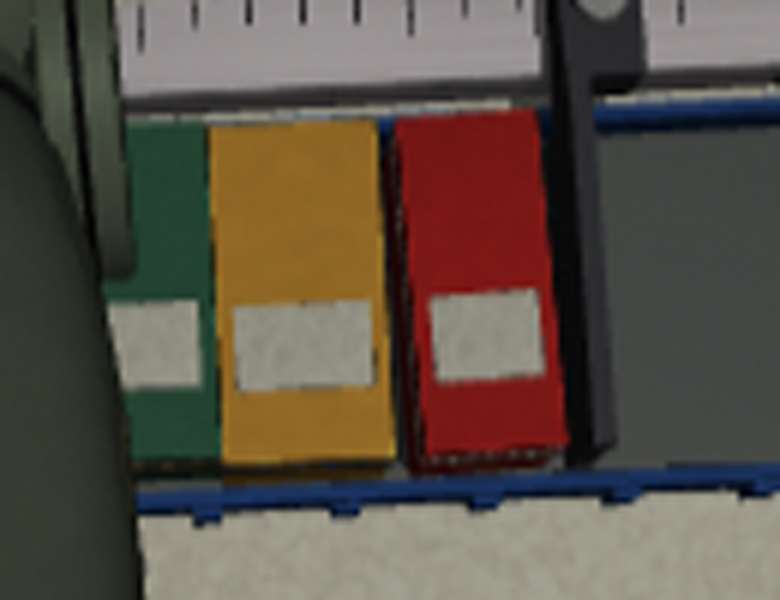

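About 7 mm remains between yellow and red, and a few mm between red and the stop. I'll continue at 1 mm per row.

Call:
apply_moves --pt "-1 0.0001 -0.001 0 0 0 0" --pt "-1 0 -0.001 0 0 0 0" --pt "-1 0 -0.001 0 0 0 0" --pt "-1 0.0001 -0.001 0 0 0 0" --pt "-1 0 -0.001 0 0 0 0"

```text
time_s: 9.32
ee_pos: [588.1, 56.3, 120.7]
ee_rot: [180.0, -0.2, 71.9]
force: [4.7, 4.5, -5.8]
gripper_width: 16.1
gripper_force: 30.0
```

Call:
apply_moves --pt "-1 0.0001 -0.001 0 0 0 0" --pt "-1 0 -0.001 0 0 0 0" --pt "-1 0 -0.001 0 0 0 0"

```text
time_s: 9.57
ee_pos: [588.2, 53.6, 120.7]
ee_rot: [180.0, -0.2, 71.8]
force: [5.2, 5.5, -5.5]
gripper_width: 16.0
gripper_force: 30.0
```

Call:
apply_moves --pt "-1 0.0001 -0.001 0 0 0 0" --pt "-1 0 -0.001 0 0 0 0"

```text
time_s: 9.73
ee_pos: [588.2, 51.7, 120.7]
ee_rot: [-180.0, -0.2, 71.8]
force: [5.0, 6.7, -5.7]
gripper_width: 15.6
gripper_force: 30.0
```

```bash
python3 - <<'E'
from h import *
s=status.state();print(s["time_s"],s["force"],s["torque"],s["ee_pos"],s["ee_rot"])
f=cams.grab_frame("top");im=f["color"]
g=cv2.resize(im[190:290,290:420,::-1],None,fx=6,fy=6,interpolation=cv2.INTER_CUBIC);cv2.imwrite("pics/c5.png",g)
E
```

```text
9.7333 [ 5.03749518  6.70598167 -5.72418815] [ 0.81840593 -0.81361721  0.11721184] [588.24428602  51.66336147 120.72573808] [-179.99917643   -0.23280913   71.84419709]
```

View pics/c5.png

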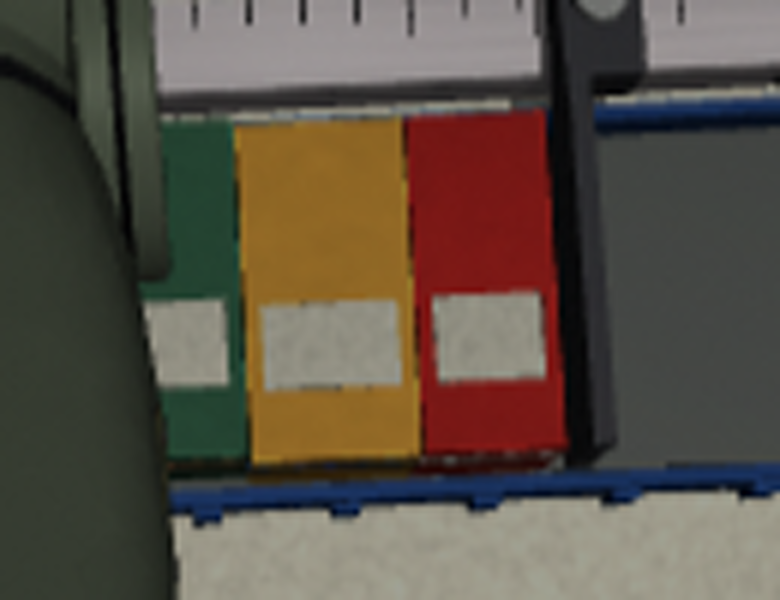

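All three cartons now touch, and only a small gap between red and the stop may remain. I'll use fine steps until the force rises.

Call:
apply_moves --pt "-1 0.0001 -0.001 0 0 0 0" --pt "-1 0 -0.001 0 0 0 0"

```text
time_s: 9.95
ee_pos: [588.3, 50.0, 120.7]
ee_rot: [-180.0, -0.3, 71.8]
force: [4.7, 7.1, -6.2]
gripper_width: 15.9
gripper_force: 30.0
```

Call:
apply_moves --pt "-1 0 -0.001 0 0 0 0"

```text
time_s: 10.03
ee_pos: [588.3, 49.0, 120.7]
ee_rot: [-180.0, -0.3, 71.8]
force: [4.7, 7.0, -5.7]
gripper_width: 16.0
gripper_force: 30.0
```

Call:
apply_moves --pt "-1 0 -0.0007 0 0 0 0"

```text
time_s: 10.12
ee_pos: [588.3, 48.2, 120.7]
ee_rot: [-180.0, -0.3, 71.8]
force: [4.1, 6.3, -5.7]
gripper_width: 16.3
gripper_force: 30.0
```

Call:
apply_moves --pt "-1 0.0001 -0.0007 0 0 0 0"

```text
time_s: 10.2
ee_pos: [588.4, 47.6, 120.7]
ee_rot: [-180.0, -0.3, 71.8]
force: [4.1, 7.3, -5.5]
gripper_width: 15.9
gripper_force: 30.0
```

Call:
apply_moves --pt "-1 0 -0.0007 0 0 0 0"

```text
time_s: 10.28
ee_pos: [588.4, 46.9, 120.7]
ee_rot: [-180.0, -0.3, 71.8]
force: [4.4, 7.5, -6.1]
gripper_width: 16.0
gripper_force: 30.0
```

Call:
apply_moves --pt "-1 0 -0.0007 0 0 0 0"

```text
time_s: 10.37
ee_pos: [588.4, 46.1, 120.7]
ee_rot: [-180.0, -0.3, 71.8]
force: [4.4, 8.3, -5.3]
gripper_width: 15.8
gripper_force: 30.0
```

Call:
apply_moves --pt "-1 0 -0.0007 0 0 0 0"

```text
time_s: 10.45
ee_pos: [588.5, 45.4, 120.7]
ee_rot: [-180.0, -0.3, 71.8]
force: [4.9, 5.9, -5.6]
gripper_width: 16.0
gripper_force: 30.0
```

Call:
apply_moves --pt "-1 0 -0.0007 0 0 0 0"

```text
time_s: 10.53
ee_pos: [588.5, 44.8, 120.7]
ee_rot: [-180.0, -0.3, 71.8]
force: [5.1, 6.8, -6.0]
gripper_width: 15.9
gripper_force: 30.0
```

Call:
apply_moves --pt "-1 0.0001 -0.0007 0 0 0 0"

```text
time_s: 10.62
ee_pos: [588.5, 44.1, 120.7]
ee_rot: [-180.0, -0.3, 71.8]
force: [3.6, 6.8, -5.1]
gripper_width: 15.6
gripper_force: 30.0
```

Call:
apply_moves --pt "-1 0 -0.0007 0 0 0 0"

```text
time_s: 10.7
ee_pos: [588.6, 43.4, 120.7]
ee_rot: [-180.0, -0.3, 71.8]
force: [4.7, 7.2, -6.1]
gripper_width: 15.9
gripper_force: 30.0
```

Call:
apply_moves --pt "-1 0 -0.0007 0 0 0 0"

```text
time_s: 10.78
ee_pos: [588.5, 43.2, 120.7]
ee_rot: [-180.0, -0.3, 71.8]
force: [4.8, 10.4, -6.2]
gripper_width: 16.2
gripper_force: 30.0
```

Call:
apply_moves --pt "-1 0 -0.0005 0 0 0 0"

```text
time_s: 10.87
ee_pos: [588.5, 43.2, 120.7]
ee_rot: [-180.0, -0.4, 71.8]
force: [4.4, 11.7, -5.8]
gripper_width: 15.6
gripper_force: 30.0
```

Call:
apply_moves --pt "-1 0 -0.0005 0 0 0 0"

```text
time_s: 10.95
ee_pos: [588.6, 43.2, 120.7]
ee_rot: [-179.9, -0.4, 71.8]
force: [4.4, 13.0, -6.6]
gripper_width: 15.9
gripper_force: 30.0
```

The divider stopped at y=43.2 with about 7 N above sliding friction, so the row is snug. Now I turn the knob clockwise.

Call:
apply_moves --pt "-1 0 0 0 0 0 -5" --pt "-1 0 0 0 0 0 -5" --pt "-1 0 0 0 0 0 -5" --pt "-1 0 0 0 0 0 -5" --pt "-1 0 0 0 0 0 -5"

```text
time_s: 11.37
ee_pos: [588.1, 43.5, 120.7]
ee_rot: [-179.7, -0.3, 46.6]
force: [2.7, 12.2, -5.2]
gripper_width: 15.6
gripper_force: 30.0
```

Call:
apply_moves --pt "-1 0 0 0 0 0 -5" --pt "-1 0 0 0 0 0 -5" --pt "-1 0 0 0 0 0 -5" --pt "-1 0 0 0 0 0 -5" --pt "-1 0 0 0 0 0 -5"

```text
time_s: 11.78
ee_pos: [587.8, 43.8, 120.9]
ee_rot: [-179.6, -0.2, 21.6]
force: [1.4, 14.2, -3.6]
gripper_width: 15.8
gripper_force: 30.0
```

Call:
apply_moves --pt "-1 0 0 0 0 0 -5" --pt "-1 0 0 0 0 0 -5" --pt "-1 0 0 0 0 0 -5" --pt "-1 0 0 0 0 0 -5" --pt "-1 0 0 0 0 0 0"

```text
time_s: 12.2
ee_pos: [587.6, 44.2, 121.0]
ee_rot: [-179.5, 0.0, 1.7]
force: [1.5, 13.7, -2.8]
gripper_width: 15.5
gripper_force: 30.0
```

```bash
python3 - <<'E'
from h import *
s=status.state();print(s["time_s"],s["force"],s["torque"],s["ee_pos"],s["ee_rot"])
E
```

```text
12.2 [ 1.54381049 13.71815794 -2.78842064] [ 2.14175715 -0.37683659  0.49599607] [587.63831341  44.21212356 120.97865908] [-1.79505858e+02  1.41990976e-02  1.71170833e+00]
```

Call:
apply_moves --pt "-1 0 0 0 0 0 -1" --pt "-1 0 0.0005 0 0 0 -1" --pt "-1 0 0.0005 0 0 0 0" --pt "-1 0 0 0 0 0 0"

```text
time_s: 12.53
ee_pos: [587.5, 44.3, 121.0]
ee_rot: [-179.6, 0.0, -0.0]
force: [1.6, 10.5, -3.2]
gripper_width: 16.5
gripper_force: 30.5
```

```bash
python3 - <<'E'
from h import *
s=status.state();print(s["time_s"],s["force"],s["torque"],s["ee_pos"],s["ee_rot"])
E
```

```text
12.5333 [ 1.63649084 10.51075975 -3.24944354] [ 1.8626403  -0.28271451  1.04463015] [587.51500772  44.27522196 121.04835891] [-1.79632787e+02  4.35848794e-02 -8.70144831e-03]
```

The torque rose to 1 N m, so the knob is against its tight stop. I'll back off the twist and release.

Call:
apply_moves --pt "-1 0 0.0003 0 0 0 1" --pt "-1 0 0.0003 0 0 0 0.7" --pt "-0.7 0 0 0 0 0 0" --pt "-0.4 0 0 0 0 0 0" --pt "0 0 0 0 0 0 0"

```text
time_s: 12.95
ee_pos: [587.3, 41.4, 121.2]
ee_rot: [-180.0, 0.1, 1.6]
force: [-0.6, -0.1, -0.2]
gripper_width: 26.5
gripper_force: 0.0
```

Call:
apply_moves --pt "0.2 0 0 0 0 0 0" --pt "0.2 0 0 0 0 0 0" --pt "0.2 0 0 0 0 0 0" --pt "0.2 0 0 0.005 0 0 0" --pt "0.2 0 0 0.01 0 0 0"

```text
time_s: 13.37
ee_pos: [587.1, 40.5, 135.4]
ee_rot: [180.0, 0.2, 1.6]
force: [0.2, 0.5, -0.8]
gripper_width: 54.1
gripper_force: 0.0
```

Call:
apply_moves --pt "0.2 0 0 0.02 0 0 0" --pt "0.2 0 0 0.03 0 0 0" --pt "0.2 0 0 0.03 0 0 0" --pt "0.2 0 0.03 0.01 0 0 0" --pt "0.2 0 0.03 0 0 0 0"

```text
time_s: 13.78
ee_pos: [590.2, 100.5, 231.3]
ee_rot: [-179.9, -0.5, 1.4]
force: [-0.4, 1.0, -0.5]
gripper_width: 54.7
gripper_force: 0.0
```

Call:
apply_moves --pt "0.2 -0.03 0.03 0 0 0 0" --pt "0.2 -0.03 0.03 0 0 0 0" --pt "0.2 -0.03 0.03 0 0 0 0" --pt "0.2 -0.03 0.03 0 0 0 0" --pt "0.2 -0.03 0.03 0 0 0 0"

```text
time_s: 14.2
ee_pos: [439.3, 249.1, 227.2]
ee_rot: [-180.0, -0.1, 1.6]
force: [0.4, 1.3, 0.5]
gripper_width: 54.4
gripper_force: 0.0
```

Call:
apply_moves --pt "0.2 -0.03 0.02 0 0 0 0" --pt "0.2 -0.03 0.02 0 0 0 0" --pt "0.2 -0.02 0.01 0 0 0 0" --pt "0.2 0 0 0 0 0 0" --pt "0.2 0 0 0 0 0 0"

```text
time_s: 14.62
ee_pos: [360.3, 298.6, 227.1]
ee_rot: [-180.0, -0.1, 1.8]
force: [0.8, 0.5, 0.8]
gripper_width: 54.6
gripper_force: 0.0
```

```bash
python3 - <<'E'
from h import *
s=status.state();print(s["time_s"],s["force"],s["ee_pos"])
f=cams.grab_frame("top");im=f["color"]
g=cv2.resize(im[150:300,185:440,::-1],None,fx=3.1,fy=3.1,interpolation=cv2.INTER_CUBIC);cv2.imwrite("pics/c6.png",g)
E
```

```text
14.6167 [0.84596278 0.53242897 0.7789262 ] [360.31775769 298.55663659 227.11416833]
```

View pics/c6.png

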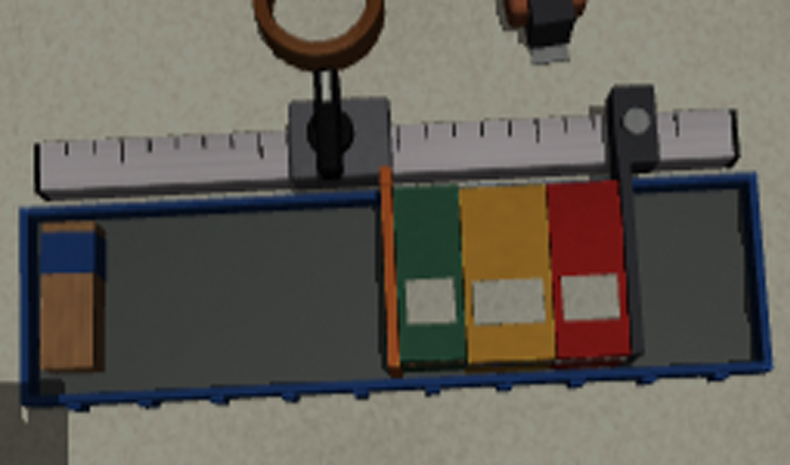

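The final view shows all three cartons snug between the divider and the stop. The knob bar is across the rail, the spare box is where it was, and the arm is clear.

```bash
python3 -c "
from workcell import env
print(env.job_done())"
```

```text
the job is handed in; nothing more can be done
None
```

The job is handed in: the knob was freed, the divider closed the three cartons snug against the stop with about 13 N on the tool, and the knob was turned back to its tight stop. The last picture agrees, but no verdict came back.

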